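# Shim the rocking dental surveyor

## Robot

A 6-joint arm with a two-finger parallel gripper is mounted at the origin on the work surface. World frame = base frame: x ahead of the robot, y to its left, z up, the work surface at z = 0. Lengths are in mm, angles in rad, forces in N, time in s.
With the tool pointing down it reaches from about 350 to 775 mm from the base axis. Payload 7.3 kg.
Tool frame: the origin (TCP) lies at the very end of the fingers, on their centre line; the grasp point (between the pads) lies 19 mm behind it (pinch_z is the distance from the TCP to the grasp point, in mm); z points along the fingers, y is the direction in which the jaws open and shut (so a half turn about z gives the same grasp; the last joint's range is limited). The gripper opens to 92 mm and grips with 3 to 60 N. Pads are 19 mm wide; open, the fingers measure 130 mm over their backs; the gripper's body (75 mm by 190 mm) begins 47 mm behind the grasp point.
Start: joints at [0.958, 0.342, 1.524, -0, 1.275, -0.146], TCP at [236.256, 468.858, 226.741] pointing down, gripper open.
Joint ranges: [-2.53, 2.53], [-0.77, 2.02], [0.04, 2.7], [-1, 4.14], [0.28, 2.66], [-3.11, 3.11]. Speed limits (rad/s): [2.57, 2.57, 3.14, 3.14, 3.14, 3.14].

## Interface

Orientations are given as [roll, pitch, yaw] about the fixed x, y, z axes, in that order (R = Rz(yaw) Ry(pitch) Rx(roll)).
In Python, from plant import * gives the robot as it stands.
- The arm moves only by the tool step_arm, never from a script. Its argument "moves" is one flat list of numbers, 7 for each row, row after row: the shift along the tool's x, y, z scaled (see below), then the turn, a rotation vector about the tool's x, y, z scaled (see below), then the closure, from -1 (fully open) to 1 (shut). A call has 1 to 8 rows; each row shifts and turns the pose as measured when the row begins, along the tool's axes as they then stand; what a row does not reach is not made up. The controller multiplies each number of a shift by 2 cm and each number of a turn by 4 degrees. A row lasts 1/12 s, in which the tool goes at most 41.7 mm and 7.16 degrees, less where a joint would pass 70% of its speed; a pose out of reach is approached as far as the arm can. A call with a number of a shift or a turn outside -1 to 1 is refused whole. A call with a gripper value outside its range is refused whole. The fingers move at their own pace and stop on an object; the grip force is fixed at half the most. Time passes only in rows, so rows that do not move let the fingers close. It gives the time, the measured TCP pose, the force and the opening at its end, in the units of the state.
- get_obs(): the state, without advancing time (a new reading comes with each control period).
- capture(name): name is "scene" or "side" or "wrist"; returns the picture (400x640x3 uint8, red, green, blue); there is no depth.
- get_calibration(name): a dict with "mtx" (3x3 intrinsics, pixels), "eye" and "orientation" of the camera in the world; the wrist camera has in their place "mount" (4x4, takes a point from camera to tool coordinates, whose origin is the TCP and whose axes are the flange's). Camera axes: x right, y down, z forward; pixel columns grow to the right and rows downward; lengths in mm; the calibration is good to about 2 mm. The wrist camera is an equidistant fisheye: a pixel r from the principal point sees the ray r / f radians off the axis. A picture is of the moment at which its call begins: read the wrist's pose just before it. get_calibration takes no time and is no camera call.
- close_job(): hands the job in, once; it reports no verdict.
The state is a dict: "time": time; "joint_positions": joint angles; "dq": joint speeds; "tau": joint torques, N m; "tool_pos": TCP position; "tcp_rot": TCP orientation; "contact_force": force on the tool from outside, world axes, zero at the start; "moment": the same for the moment, N m; "grip_width": finger opening in mm.
Only numpy, scipy, OpenCV 4.12 (cv2) and the standard library are available. Lean on these libraries where they do the work, as an engineer would, in place of code of your own. Each camera call takes 0.05 s, during which the arm holds its last target.

## Task

The dental surveyor rocks because its front right foot, on the side towards the robot, has lost its rubber pad. Without picking it up, push the wooden wedge along the bench, thin end first, in under that bare foot until it sits snug and the rocking stops, but do not shove the surveyor out of its place. Then press down firmly with a fingertip on top of that corner of the base to check that it no longer gives, and leave the surveyor standing level on all four corners with nothing else disturbed.

Things in the scene. Friction and masses are not known exactly. Their poses are not given: they have to be found in the camera images.
- surveyor: dental surveyor, loose, 3.8 kg: white base plate 200 (x) by 170 (y) mm, its top 34 and underside 16 mm above the bench; column at x +70 mm, 309 mm high, with an arm and spindle over a small clamped cast (40 mm around the centre, 100 mm high). Origin: bench level under the base's centre; front (-x) faces the robot, y left, z up. Rubber pads under three corners, none under the front right
- bare_foot (a point): lowest point of the smooth steel stud (dome, 8 mm radius) at the front right corner, surveyor x -80, y -65 mm, that has lost its pad: about 7 mm above the bench while unshimmed, 20 mm in from the base's front and right edges. Pressing this corner unshimmed with more than about 7 N rocks it down to the bench
- corner_top (a point): point on the flat top face of the base exactly above the bare stud, 34 mm above the bench, marked by a dark screw head 12 mm wide; free of parts within 50 mm. A firm test press here is about 10 N
- wedge: loose hardwood wedge lying flat, 110 mm long (x), 42 mm wide (y), 90 g: 2.5 mm thick at the thin end (+x), rising evenly to 19 mm at the thick end (-x), a flat upright face. At first it points roughly to the surveyor. Origin: centre of its underside, z up. Meets the stud 25 mm from its origin towards +x; nudged sideways at the thick end it turns 1 degree per mm; under the stud it jams within some mm, the push rising from 1 N to 8-16 N; more slides the surveyor
- pad_front_left: black rubber pad under the front left (x -80, y +65 mm in the surveyor's frame) corner of the surveyor, 22 mm across, 16 mm high, gives 1 mm at 30 N; origin: centre of its underside
- pad_rear_left: black rubber pad under the rear left (x +80, y +65 mm) corner of the surveyor, 22 mm across, 16 mm high, gives 1 mm at 30 N; origin: centre of its underside
- pad_rear_right: black rubber pad under the rear right (x +80, y -65 mm) corner of the surveyor, 22 mm across, 16 mm high, gives 1 mm at 30 N; origin: centre of its underside
- mixing_bowl: orange plastic mixing bowl, 124 mm across, 68 mm high; a bystander, to be left alone. Origin: on the bench under its middle.
- dosing_cup: small clear cup, 42 mm across, 36 mm high; a bystander, to be left alone. Origin: on the bench under its middle.
- water_bottle: clear bottle, 60 mm across, 190 mm high; a bystander, to be left alone. Origin: on the bench under its middle.
- impression_tray: white horseshoe impression tray with a short handle, about 110 x 70 x 18 mm; a bystander, to be left alone. Origin: on the bench under its middle.
- plaster_cast: loose plaster model of a dental arch, about 60 x 58 x 31 mm; a bystander, to be left alone. Origin: on the bench under its middle.
- mixing_spatula: green mixing spatula lying flat, 215 mm long, 8 mm high; a bystander, to be left alone. Origin: on the bench under its middle.
- wax_knife: knife with a wooden handle, lying flat, 175 mm long, 12 mm high; a bystander, to be left alone. Origin: on the bench under its middle.
- whisk: white wire whisk lying on its side, 200 mm long, 48 mm high; a bystander, to be left alone. Origin: on the bench under its middle.
Things that resemble listed ones, but are neither listed nor needed, are in the scene too. Of the things shaped like the wedge, the wooden one is meant.

How it is judged (in metres and radians):
On the way, in this order (a step that is already met when the one before it is completed fails the run):
1. the wedge has been pushed in under the bare foot and carries it (y of bare_foot in the frame of wedge between -0.017 and 0.017 m and x of bare_foot in the frame of wedge between -0.02 and 0.045 m and contact force between wedge and surveyor above 0.3 N), for 0.3 s.
2. a fingertip presses down on the corner above that foot with more than 6 N and the surveyor does not rock (all of step 1 and contact force between the fingers and surveyor above 6 N and horizontal distance between the grasp point and corner_top below 0.045 m and angle between surveyor's own z axis and vertical below 0.012 rad), for 0.3 s.
At the end, for the whole second after the job is handed in: The flat-lying wedge is under the bare foot (foot within 17 mm of its centre line) and carries it; each of the three pads still bears on the bench (over 0.3 N); the surveyor is level within 0.012 rad, less than 20 mm from where it stood, and all is at rest (all of step 1 and contact force between each of pad_front_left, pad_rear_left, pad_rear_right and anything else above 0.3 N and angle between surveyor's own z axis and vertical below 0.012 rad and distance of surveyor from where it was at the start of the episode below 0.02 m and angle between wedge's own z axis and vertical below 0.05 rad and height (world z) of wedge below 0.005 m and linear speed of each of wedge, surveyor below 0.01 m/s); the robot touches nothing.
It fails at once if the wedge is lifted, carried or tipped up (height (world z) of wedge above 0.012 m or angle between wedge's own z axis and vertical above 0.2 rad).
It fails at once if the surveyor is shoved 20 mm out of its place, lifted or tipped (distance of surveyor from where it was at the start of the episode above 0.02 m or angle between surveyor's own z axis and vertical above 0.12 rad).
It fails at once if another thing on the bench is disturbed by more than 30 mm (distance of any of mixing_bowl, dosing_cup, water_bottle, impression_tray, plaster_cast, mixing_spatula, wax_knife, whisk from where it was at the start of the episode above 0.03 m).
It also fails if it takes over 54 s, if anything falls off the work surface, if the arm or the gripper's body presses on something with over 40 N, if the wrist force passes 120 N, or if a joint passes its speed limit or range.

## Working session

There is one attempt and no reset: what is moved stays moved. The work goes in short steps, Python scripts to look and compute and a tool call to move; the robot and the scene stay as the last step left them, time stands still between calls to the robot, and variables do not carry over. Pictures are saved under pics/ and viewed, and the job is handed in when it is done.

Besides the shell and the picture viewer there is one more tool, called after "Request:" by a JSON object that holds its "method" and its "body". step_arm: Moves the arm, as the interface text tells. Shifts and turns lie within -1 to 1; 1 stands for 2 cm of shift or 4 degrees of turn. Its arguments: {"type":"object","properties":{"moves":{"type":"array"}},"required":["moves"]}

```bash
mkdir -p pics; ls
python3 - <<'E'
from plant import *
import cv2
print(get_obs())
for n in ("scene","side","wrist"):
    c=get_calibration(n); print(n,{k:np.round(v,3).tolist() if 0 else v for k,v in c.items()}) if 0 else print(n,c)
    im=capture(n); cv2.imwrite(f"pics/{n}0.png",im[:,:,::-1])
E
```

```text
pics
{'time': 0.0, 'joint_positions': array([ 9.58003051e-01,  3.42732221e-01,  1.52500473e+00,  1.25975472e-05,
        1.27540689e+00, -1.46000757e-01]), 'dq': array([ 0.00051981,  0.00113788,  0.00034694, -0.00020156,  0.00011164,
       -0.0022696 ]), 'tau': array([-4.98606787e-04, -4.31236053e+01, -2.44220442e+01,  7.19049876e-02,
        5.59838698e-02, -1.03943676e-04]), 'tool_pos': array([236.00500521, 468.51125868, 226.04432562]), 'tcp_rot': array([-3.14005972e+00, -2.37589441e-04,  2.67479628e+00]), 'contact_force': array([-0.18015251,  0.62255402,  0.22008993]), 'moment': array([0.00024264, 0.00635158, 0.01003617]), 'grip_width': 91.5593652492521}
scene {'mtx': array([[411.00266326,   0.        , 323.16508734],
       [  0.        , 411.00266326, 203.31615432],
       [  0.        ,   0.        ,   1.        ]]), 'eye': array([1184.42480526,  262.37392343,  798.99512879]), 'orientation': array([-2.40280169,  0.00390687,  1.96688658])}
side {'mtx': array([[363.73221173,   0.        , 325.86783085],
       [  0.        , 363.73221173, 203.0678504 ],
       [  0.        ,   0.        ,   1.        ]]), 'eye': array([ 396.05219735, -774.17186948,  718.87434838]), 'orientation': array([-2.26085753, -0.01877188, -0.16924531])}
wrist {'mtx': array([[309.70691629,   0.        , 322.84724991],
       [  0.        , 309.70691629, 194.65833308],
       [  0.        ,   0.        ,   1.        ]]), 'mount': array([[-3.66932776e-04, -9.65759483e-01, -2.59438793e-01,
         6.97184998e+01],
       [ 9.99999452e-01, -6.08621320e-04,  8.51257568e-04,
        -1.46042851e-02],
       [-9.80010049e-04, -2.59438338e-01,  9.65759177e-01,
        -1.56014844e+02],
       [ 0.00000000e+00,  0.00000000e+00,  0.00000000e+00,
         1.00000000e+00]])}
```

View pics/scene0.png

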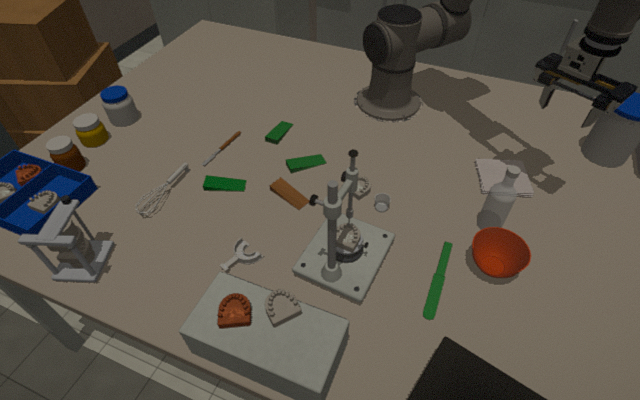

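View pics/side0.png

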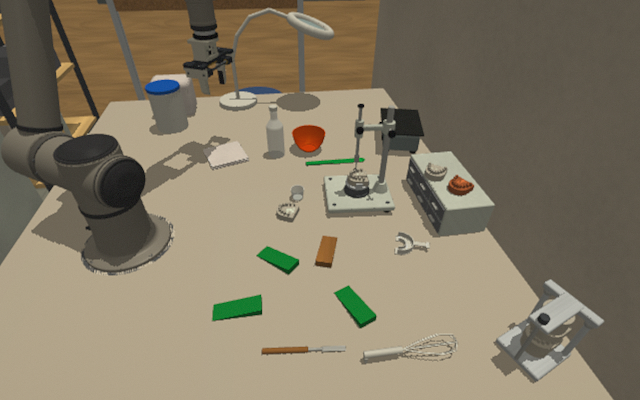

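View pics/wrist0.png

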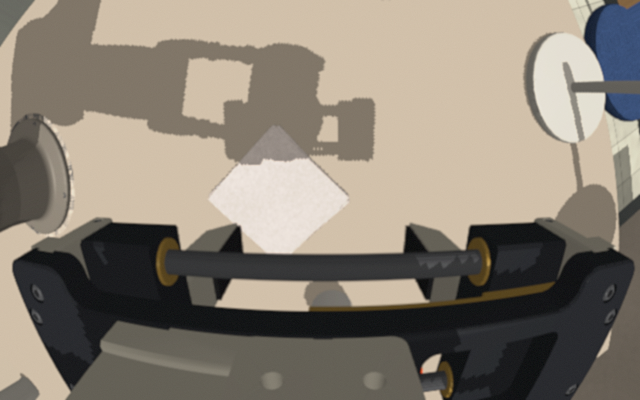

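Scene: wooden wedge at (289,193); look-alikes are green wedges at (279,132), (306,163) and (225,184). The surveyor is at (343,255), and there is a second, similar white instrument at (80,250). In the side view the wooden wedge is at (326,251) and the surveyor base at (358,195). Next I'll check with close crops.

```bash
cat > h.py <<'E'
from plant import *
import numpy as np, cv2
from scipy.spatial.transform import Rotation as Ro
def cam(n):
    c=get_calibration(n); return c['mtx'],np.array(c['eye']),Ro.from_euler('xyz',c['orientation']).as_matrix()
def ray(n,u,v):
    K,e,R=cam(n); d=R@np.linalg.inv(K)@np.array([u,v,1.]); return e,d
def onplane(n,u,v,z):
    e,d=ray(n,u,v); return e+d*(z-e[2])/d[2]
def proj(n,P):
    K,e,R=cam(n); p=K@(R.T@(np.array(P,float)-e)); return p[:2]/p[2]
def crop(im,x0,y0,x1,y1,s,name):
    c=cv2.resize(im[y0:y1,x0:x1],None,fx=s,fy=s,interpolation=cv2.INTER_CUBIC); cv2.imwrite(name,c)
E
python3 - <<'E'
from h import *
a=cv2.imread('pics/scene0.png'); b=cv2.imread('pics/side0.png')
crop(a,255,140,415,300,4-.25,'pics/c1.png'); crop(b,270,150,430,280,4.5,'pics/c2.png')
for n,im in (('scene',a),('side',b)):
    hsv=cv2.cvtColor(im,cv2.COLOR_BGR2HSV)
    m=cv2.inRange(hsv,(8,120,60),(18,255,255))
    cs,_=cv2.findContours(m,cv2.RETR_EXTERNAL,cv2.CHAIN_APPROX_NONE)
    for c in cs:
        if cv2.contourArea(c)>100:
            q=cv2.approxPolyDP(c,3,True)[:,0]; print(n,cv2.contourArea(c),q.tolist(),[np.round(onplane(n,*p,0)[:2]).tolist() for p in q] if len(q)<9 else '')
E
```

```text
scene 795.5 [[246, 297], [225, 297], [219, 305], [218, 324], [249, 321]] [[833.0, -70.0], [851.0, -112.0], [872.0, -114.0], [911.0, -92.0], [880.0, -36.0]]
scene 1660.5 [[475, 234], [483, 241], [473, 238], [476, 240], [472, 241], [472, 250], [478, 252], [474, 261], [483, 266], [484, 273], [491, 276], [503, 271], [503, 277], [505, 271], [512, 271], [505, 270], [507, 264], [515, 265], [510, 267], [513, 269], [520, 265], [520, 271], [521, 266], [523, 269], [528, 264], [530, 253], [527, 256], [523, 252], [530, 251], [523, 246], [525, 243], [522, 253], [520, 249], [516, 251], [521, 254], [507, 255], [514, 250], [512, 246], [520, 247], [518, 240], [517, 246], [513, 239], [520, 238], [515, 233], [503, 230], [509, 233], [501, 241], [495, 239], [502, 237], [502, 232], [496, 238], [493, 236], [500, 230], [498, 227], [487, 227], [488, 230], [484, 228], [478, 231], [479, 235]] 
scene 497.0 [[270, 185], [297, 208], [308, 202], [281, 178]] [[507.0, -182.0], [555.0, -78.0], [525.0, -60.0], [471.0, -167.0]]
scene 231.5 [[40, 169], [28, 165], [17, 170], [18, 181], [28, 179]] [[701.0, -820.0], [702.0,
[... 2023 characters left out ...]
0], [-697.0, 1495.0], [-666.0, 1508.0]]
side 3956.5 [[252, 19], [239, 37], [236, 52], [239, 88], [268, 85], [281, 91], [298, 91], [296, 30], [285, 19], [272, 14]] 
side 5481.5 [[378, 0], [304, 1], [304, 13], [326, 22], [335, 32], [329, 41], [305, 35], [306, 90], [370, 87]] 
side 1594.0 [[217, 45], [231, 48], [233, 35], [248, 13], [267, 6], [286, 13], [296, 10], [296, 0], [213, 1], [220, 39]] 
side 4565.5 [[183, 0], [114, 0], [146, 98], [143, 86], [154, 74], [184, 72], [182, 63], [192, 60], [186, 39], [193, 31]] 
side 4844.5 [[52, 0], [99, 115], [110, 100], [137, 99], [106, 5], [95, 0]] [[-1395.0, 3264.0], [-306.0, 808.0], [-302.0, 962.0], [-184.0, 959.0], [-876.0, 3020.0], [-1029.0, 3240.0]]
```

View pics/c1.png

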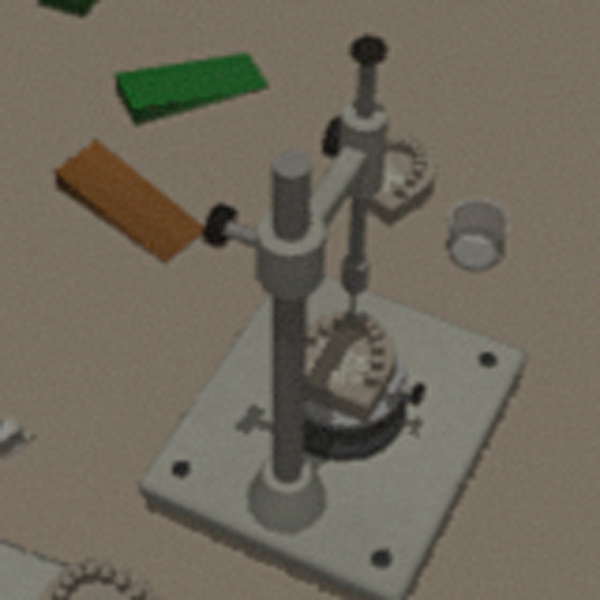

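View pics/c2.png

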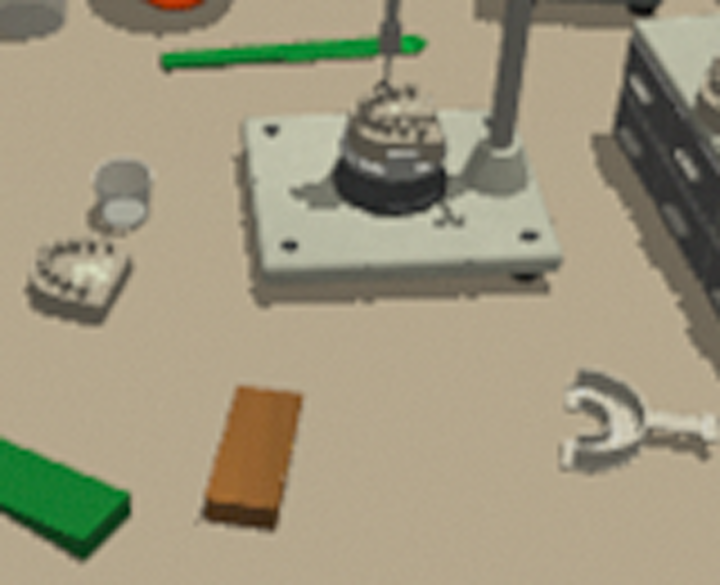

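The chosen wedge is the only wooden (brown) one: thin end towards the surveyor, thick upright face towards -y, at crop c2 (205–278, 500–525). The screw heads show in the side crop at (289,245) front right, (529,236) rear right and (271,131) front left.

Run:
```python
from h import *
o=np.array([270,150]);s=4.5
f=lambda x,y:(o[0]+(x+.5)/s-.5,o[1]+(y+.5)/s-.5)
P={}
for n,(x,y) in dict(FR=(289,245),RR=(529,236),FL=(271,131)).items():
    P[n]=onplane('side',*f(x,y),34); print(n,P[n].round(1))
g=lambda x,y:(255+(x+.5)/3.75-.5,140+(y+.5)/3.75-.5)
for n,(x,y) in dict(FL=(487,359),RR=(181,468),RL=(381,558)).items():
    P['s'+n]=onplane('scene',*g(x,y),34); print('scene',n,P['s'+n].round(1))
for n,(x,y,z) in dict(thinL=(238,387,2.5),thinR=(302,394,2.5),thickL=(210,498,19),thickR=(280,513,19),botL=(205,517,0),botR=(275,529,0)).items():
    print(n,onplane('side',*f(x,y),z).round(1))
for n,(x,y,z) in dict(thinL=(166,262,2.5),thinR=(205,230,2.5),thickL=(57,172,19),thickR=(96,141,19),botL=(57,185,0)).items():
    print('scene',n,onplane('scene',*g(x,y),z).round(1))
for n,p in dict(bowl=(308,150),cup=(296.5,197),cast=(287,212)).items(): print(n,onplane('side',*p,0).round())
```

```text
FR [571.   33.7  34. ]
RR [730.3  19.6  34. ]
FL [581.9 161.2  34. ]
scene FL [581.5 163.2  34. ]
scene RR [729.1  20.   34. ]
scene RL [740.8 149.5  34. ]
thinL [522.2 -60.1   2.5]
thinR [560.3 -72.1   2.5]
thickL [ 489.3 -161.7   19. ]
thickR [ 526.4 -178.6   19. ]
botL [ 486.9 -158.8    0. ]
botR [ 525.  -173.7    0. ]
scene thinL [560.3 -70.1   2.5]
scene thinR [522.5 -57.4   2.5]
scene thickL [ 525.2 -171.2   19. ]
scene thickR [ 486.2 -159.8   19. ]
scene botL [ 521.  -175.6    0. ]
bowl [542. 401.   0.]
cup [469. 125.   0.]
cast [433.  58.   0.]
```

Measured positions:
- The stud is at about (570.5, 34).
- The surveyor yaw is about -5°.
- The wedge centre is at about (523.5, -116.5) with its axis at about 71°. Pushed straight, the foot would pass about 4 mm off its centre line.

The screw spacings measured (160 and 128 mm) match the 160 and 130 mm given. I'll move behind the thick end at height, fingers shut (a 38 mm wide pushing face).

Request:
{"method": "step_arm", "body": {"moves": [-0.74, -0.67, 0, 0, 0, 0, 1, -0.74, -0.67, 0, 0, 0, 0, 1, -0.74, -0.67, 0, 0, 0, 0, 1, -0.74, -0.67, 0, 0, 0, 0, 1, -0.74, -0.67, 0, 0, 0, 0, 1, -0.74, -0.67, 0, 0, 0, 0, 1, -0.74, -0.67, 0, 0, 0, 0, 1, -0.74, -0.67, 0, 0, 0, 0, 1]}}

```text
time: 0.82
tool_pos: [293.2, 315.6, 223.5]
tcp_rot: [-3.137, -0.002, 2.681]
contact_force: [1.0, 1.5, -0.9]
grip_width: 43.3
```

Request:
{"method": "step_arm", "body": {"moves": [-0.86, -0.77, 0, 0, 0, 0, 1, -0.86, -0.77, 0, 0, 0, 0, 1, -0.86, -0.77, 0, 0, 0, 0, 1, -0.86, -0.77, 0, 0, 0, 0, 1, -0.86, -0.77, 0, 0, 0, 0, 1, -0.86, -0.77, 0, 0, 0, 0, 1, -0.86, -0.77, 0, 0, 0, 0, 1, -0.86, -0.77, 0, 0, 0, 0, 1]}}

```text
time: 1.48
tool_pos: [362.3, 135.5, 222.9]
tcp_rot: [-3.135, -0.004, 2.683]
contact_force: [0.6, 0.2, -0.5]
grip_width: 0.5
```

Request:
{"method": "step_arm", "body": {"moves": [-0.86, -0.77, 0, 0, 0, 0, 1, -0.86, -0.77, 0, 0, 0, 0, 1, -0.86, -0.77, 0, 0, 0, 0, 1, -0.86, -0.77, 0, 0, 0, 0, 1, -0.86, -0.77, 0, 0, 0, 0, 1, -0.86, -0.77, 0, 0, 0, 0, 1, -0.86, -0.77, 0, 0, 0, 0, 1, -0.86, -0.77, 0, 0, 0, 0, 1]}}

```text
time: 2.15
tool_pos: [431.9, -45.3, 222.3]
tcp_rot: [-3.135, -0.006, 2.682]
contact_force: [1.0, -0.1, 0.2]
grip_width: 0.6
```

Request:
{"method": "step_arm", "body": {"moves": [-0.86, -0.77, 0, 0, 0, 1, 1, -0.86, -0.77, 0, 0, 0, 0, 1, -0.86, -0.77, 0, 0, 0, 0, 1, -0.86, -0.77, 0, 0, 0, 0, 1, -0.86, -0.77, 0, 0, 0, 0, 1, -0.7, -0.7, 0, 0, 0, 0, 1, 0, 0, 0, 0, 0, 1, 1, 0, 0, 0, 0, 0, 1, 1]}}

```text
time: 2.82
tool_pos: [474.9, -185.4, 219.8]
tcp_rot: [-3.132, -0.007, 2.461]
contact_force: [0.2, 0.3, -0.2]
grip_width: 0.5
```

Request:
{"method": "step_arm", "body": {"moves": [0, 0, 0, 0, 0, 1, 1, 0, 0, 0, 0, 0, 1, 1, 0, 0, 0, 0, 0, 1, 1, 0, 0, 0, 0, 0, 1, 1, 0, 0, 0, 0, 0, 1, 1, 0, 0, 0, 0, 0, 1, 1, 0, 0, 0, 0, 0, 1, 1, 0, 0, 0, 0, 0, 1, 1]}}

```text
time: 3.48
tool_pos: [473.4, -186.3, 216.8]
tcp_rot: [-3.125, -0.006, 1.871]
contact_force: [-0.1, -0.7, -0.2]
grip_width: 0.2
```

Request:
{"method": "step_arm", "body": {"moves": [0, 0, 0, 0, 0, 1, 1, 0, 0, 0, 0, 0, 1, 1, 0, 0, 0, 0, 0, 1, 1, 0, 0, 0, 0, 0, 1, 1, 0, 0, 0, 0, 0, 1, 1, 0, 0, 0, 0, 0, 1, 1, 0, 0, 0, 0, 0, 1, 1, 0, 0, 0, 0, 0, 1, 1]}}

```text
time: 4.15
tool_pos: [472.0, -185.5, 214.4]
tcp_rot: [-3.119, 0.003, 1.284]
contact_force: [0.8, 0.7, 0.4]
grip_width: 0.4
```

Run:
```python
from h import *
o=get_obs(); print(o['tool_pos'].round(1),o['tcp_rot'].round(3),o['time'],o['joint_positions'].round(2))
im=capture('wrist')[:,:,::-1]; cv2.imwrite('pics/w1.png',im)
```

```text
[ 472.  -185.5  214.4] [-3.119e+00  3.000e-03  1.284e+00] 4.15 [-0.52  0.33  1.57 -0.01  1.26 -0.23]
```

View pics/w1.png

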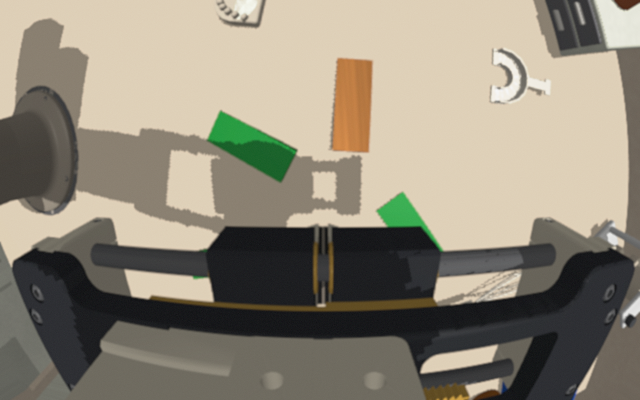

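The wrist view shows the wooden wedge at (352,105), with green wedges at (253,147) and (405,210). I'll measure the wedge from here and check that the greens are clear.

```bash
cat >> h.py <<'E'
def wray(u,v,o):
    c=get_calibration('wrist');K=c['mtx'];M=np.array(c['mount'])
    a=np.array([(u-K[0,2]),(v-K[1,2])]);r=np.hypot(*a);t=r/K[0,0]
    d=np.array([*(np.sin(t)*a/max(r,1e-9)),np.cos(t)])
    R=Ro.from_euler('xyz',o['tcp_rot']).as_matrix()
    return R@M[:3,3]+o['tool_pos'],R@M[:3,:3]@d
def wplane(u,v,z,o):
    e,d=wray(u,v,o); return e+d*(z-e[2])/d[2]
E
python3 - <<'E'
from h import *
o=dict(tool_pos=np.array([472,-185.5,214.4]),tcp_rot=np.array([-3.119,.003,1.284]))
im=cv2.imread('pics/w1.png'); crop(im,315,40,395,170,4.5,'pics/c3.png')
hsv=cv2.cvtColor(im,cv2.COLOR_BGR2HSV)
for nm,lo,hi in (('wood',(8,120,90),(18,255,255)),('green',(50,100,30),(80,255,255))):
    cs,_=cv2.findContours(cv2.inRange(hsv,lo,hi),cv2.RETR_EXTERNAL,cv2.CHAIN_APPROX_NONE)
    for c in cs:
        if cv2.contourArea(c)>300:
            q=cv2.approxPolyDP(c,4,True)[:,0]
            if len(q)<8: print(nm,q.tolist(),[wplane(*p,8,o).round()[:2].tolist() for p in q])
s=cv2.imread('pics/side0.png');cs,_=cv2.findContours(cv2.inRange(cv2.cvtColor(s,cv2.COLOR_BGR2HSV),(50,100,30),(80,255,255)),cv2.RETR_EXTERNAL,cv2.CHAIN_APPROX_NONE)
for c in cs:
    if cv2.contourArea(c)>100:
        q=cv2.approxPolyDP(c,3,True)[:,0]; print('side',q.tolist(),[onplane('side',*p,8).round()[:2].tolist() for p in q])
E
```

```text
wood [[338, 59], [333, 149], [367, 151], [371, 62]] [[522.0, -61.0], [487.0, -161.0], [525.0, -174.0], [558.0, -74.0]]
green [[377, 211], [388, 227], [419, 226], [441, 251], [402, 193]] [[518.0, -250.0], [527.0, -275.0], [566.0, -285.0], [590.0, -331.0], [554.0, -236.0]]
green [[220, 112], [208, 140], [280, 181], [295, 150]] [[370.0, -77.0], [343.0, -105.0], [415.0, -180.0], [444.0, -150.0]]
side [[260, 295], [215, 304], [212, 319], [261, 313]] [[345.0, -238.0], [243.0, -247.0], [239.0, -286.0], [345.0, -287.0]]
side [[347, 286], [335, 293], [360, 327], [373, 320], [375, 314]] [[552.0, -244.0], [519.0, -260.0], [556.0, -356.0], [589.0, -344.0], [598.0, -330.0]]
side [[257, 255], [287, 273], [298, 263], [297, 259], [269, 247]] [[341.0, -111.0], [413.0, -182.0], [443.0, -154.0], [442.0, -140.0], [373.0, -87.0]]
side [[353, 158], [306, 164], [352, 162]] [[695.0, 311.0], [521.0, 296.0], [685.0, 286.0]]
```

View pics/c3.png

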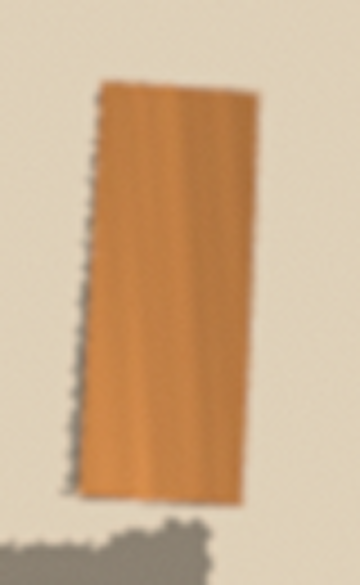

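Request:
{"method": "step_arm", "body": {"moves": [-0.05, 0.66, 0.5, -0.32, 0, 0.6, 1, -0.05, 0.66, 0.9, 0, 0, 0, 1, 0, 0, 1, 0, 0, 0, 1, 0, 0, 1, 0, 0, 0, 1, 0, 0, 1, 0, 0, 0, 1, 0, 0, 1, 0, 0, 0, 1, 0, 0, 1, 0, 0, 0, 1, 0, 0, 1, 0, 0, 0, 1]}}

```text
time: 4.87
tool_pos: [500.5, -198.0, 64.1]
tcp_rot: [3.13, 0.005, 1.249]
contact_force: [-1.3, 0.1, 0.1]
grip_width: 0.4
```

Request:
{"method": "step_arm", "body": {"moves": [0, -0.22, 0.9, 0.16, 0, 0.05, 1, 0, 0, 0.9, 0, 0, 0, 1, 0, 0, 0.6, 0, 0, 0, 1, 0, 0, 0.1, 0, 0, 0, 1]}}

```text
time: 5.2
tool_pos: [493.5, -195.5, 7.4]
tcp_rot: [-3.133, 0.004, 1.253]
contact_force: [-1.8, 0.3, 0.0]
grip_width: 0.5
```

Run:
```python
from h import *
o=get_obs(); print(o['tool_pos'].round(1),o['tcp_rot'].round(3),o['contact_force'].round(1))
im=capture('side')[:,:,::-1]; cv2.imwrite('pics/s1.png',im); crop(im,230,140,430,300,3.9,'pics/s1c.png')
```

```text
[ 493.5 -195.5    7.4] [-3.133  0.004  1.253] [-1.8  0.3  0. ]
```

View pics/s1c.png

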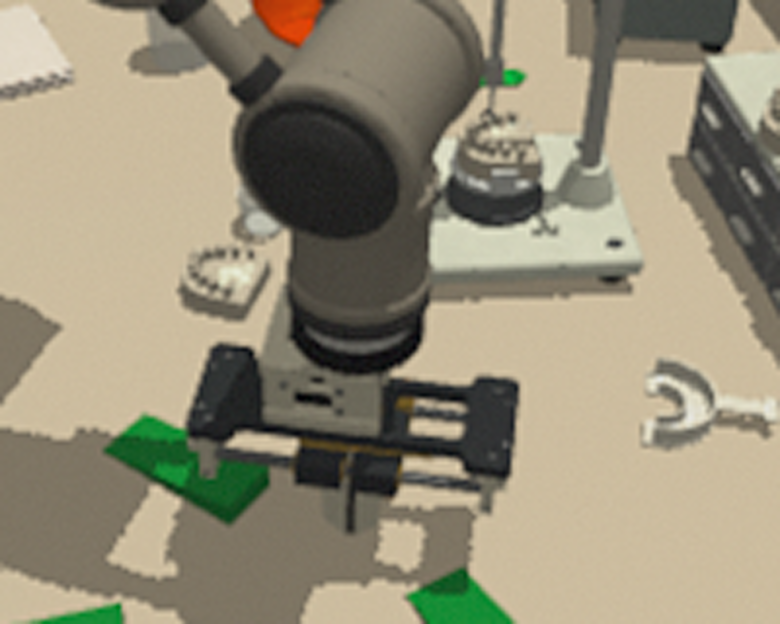

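The shut fingers are narrower than I assumed, a thin line at crop (350,510). I'll open them to about 25 mm for a stable two-point push on the 42 mm face.

Request:
{"method": "step_arm", "body": {"moves": [0, 0.14, 0.03, 0, 0, 0.1, 0.45, 0, 0, 0, 0, 0, 0, 0.45, 0, 0, 0, 0, 0, 0, 0.45, 0, 0, 0, 0, 0, 0, 0.45]}}

```text
time: 5.58
tool_pos: [498.1, -197.3, 9.4]
tcp_rot: [-3.137, 0.005, 1.247]
contact_force: [0.1, 0.4, -0.2]
grip_width: 21.9
```

Run:
```python
from h import *
o=get_obs(); print(o['tool_pos'].round(1),o['tcp_rot'].round(3),o['contact_force'].round(1))
im=capture('wrist')[:,:,::-1]; cv2.imwrite('pics/w2.png',im)
```

```text
[ 498.1 -197.3    9.4] [-3.137  0.005  1.247] [ 0.1  0.4 -0.2]
```

View pics/w2.png

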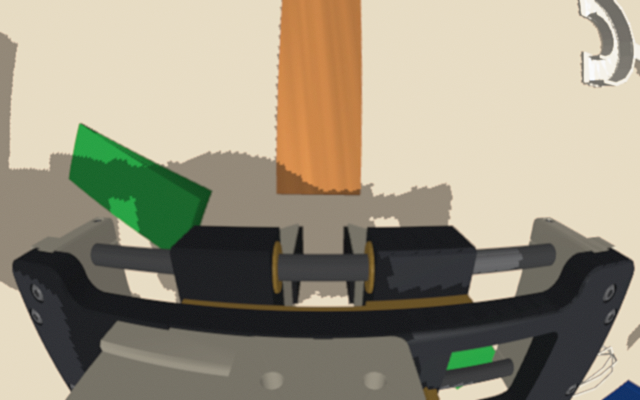

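Request:
{"method": "step_arm", "body": {"moves": [0, -0.1, 0.16, 0, 0, 0, 0.45, 0.4, 0, 0.05, 0, 0, 0, 0.45, 0.4, 0, 0, 0, 0, 0, 0.45, 0.4, 0, 0, 0, 0, 0, 0.45, 0.4, -0.01, 0, 0, 0, 0, 0.45]}}

```text
time: 6.05
tool_pos: [507.3, -165.3, 6.3]
tcp_rot: [-3.14, 0.006, 1.245]
contact_force: [-1.4, -0.7, 0.5]
grip_width: 25.3
```

Request:
{"method": "step_arm", "body": {"moves": [0.5, -0.02, 0, 0, 0, 0, 0.45, 0.5, -0.02, 0, 0, 0, 0, 0.45, 0.5, -0.02, 0, 0, 0, 0, 0.45, 0.5, -0.02, 0, 0, 0, 0, 0.45]}}

```text
time: 6.38
tool_pos: [520.0, -122.3, 6.3]
tcp_rot: [-3.141, 0.006, 1.246]
contact_force: [-0.2, -1.2, 0.7]
grip_width: 25.0
```

Run:
```python
from h import *
o=get_obs(); print(o['tool_pos'].round(1),o['tcp_rot'].round(3),o['contact_force'].round(1))
im=capture('wrist')[:,:,::-1]; cv2.imwrite('pics/w3.png',im)
im=capture('scene')[:,:,::-1]; cv2.imwrite('pics/sc3.png',im); crop(im,255,130,415,280,3.9,'pics/sc3c.png')
```

```text
[ 520.  -122.3    6.3] [-3.141  0.006  1.246] [-0.2 -1.2  0.7]
```

View pics/w3.png

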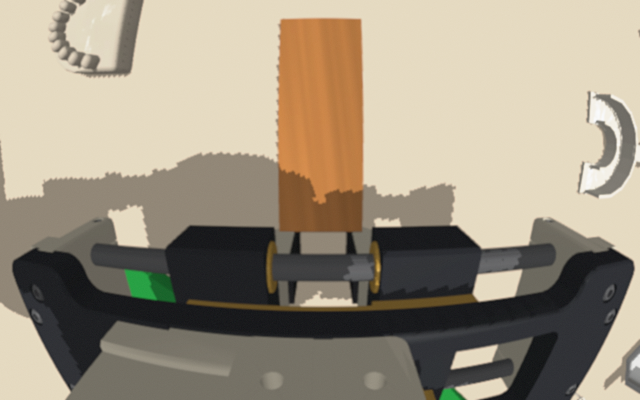

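View pics/sc3c.png

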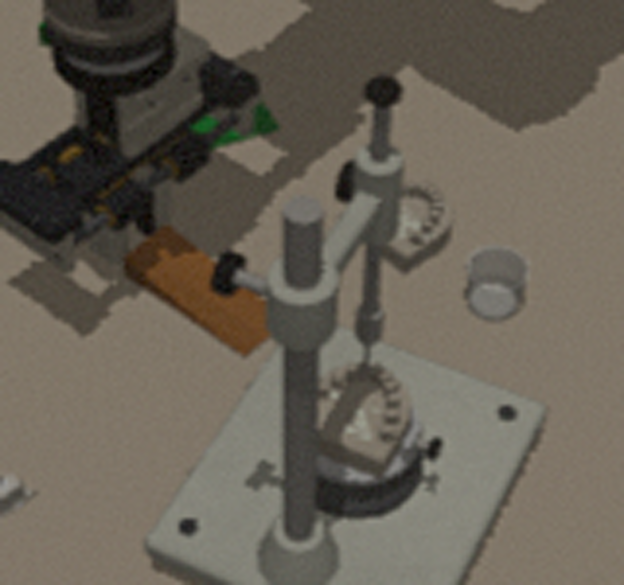

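The wedge sits square on both fingers: thick corners at (279,231) and (362,232), thin corners at (281,19) and (361,20). I'll recompute from these.

Run:
```python
from h import *
o=get_obs()
a=[wplane(u,v,2.5,o) for u,v in((281,19),(361,20))]; b=[wplane(u,v,19,o) for u,v in((279,231),(362,232))]
t=(a[0]+a[1])/2; k=(b[0]+b[1])/2
print([x.round(1) for x in a+b],np.linalg.norm(a[0]-a[1]),np.linalg.norm(b[0]-b[1]))
d=(t-k)[:2]; print('len',np.linalg.norm(d),'ang',np.degrees(np.arctan2(d[1],d[0]))); u=d/np.linalg.norm(d); c=(t+k)[:2]/2; n=np.array([-u[1],u[0]])
s=np.array([570.5,34]); print('c',c,'foot in wedge',(s-c)@u,(s-c)@n,'tcp->thick',(k[:2]-o['tool_pos'][:2])@u)
```

```text
[array([ 5.377e+02, -5.000e-01,  2.500e+00]), array([576.4, -14.2,   2.5]), array([ 503.1, -102.6,   19. ]), array([ 542.2, -116.3,   19. ])] 41.04458696525699 41.47772080224842
len 107.71923440316606 ang 71.37001024406982
c [539.84863458 -58.41246644] foot in wedge 97.36191871878545 0.4763818306281982 tcp->thick 12.300281145048638
```

Request:
{"method": "step_arm", "body": {"moves": [0.5, 0, 0, 0, 0, 0, 0.45, 0.5, 0, 0, 0, 0, 0, 0.45, 0.5, 0, 0, 0, 0, 0, 0.45, 0.5, 0, 0, 0, 0, 0, 0.45, 0.3, 0, 0, 0, 0, 0, 0.45, 0.15, 0, 0, 0, 0, 0, 0.45]}}

```text
time: 6.98
tool_pos: [537.0, -70.9, 5.9]
tcp_rot: [-3.141, 0.006, 1.247]
contact_force: [0.1, -1.6, 1.4]
grip_width: 25.6
```

Run:
```python
from h import *
o=get_obs(); print(o['tool_pos'].round(1),o['tcp_rot'].round(3),o['contact_force'].round(1))
im=capture('wrist')[:,:,::-1]; cv2.imwrite('pics/w4.png',im)
```

```text
[537.  -70.9   5.9] [-3.141  0.006  1.247] [ 0.1 -1.6  1.4]
```

View pics/w4.png

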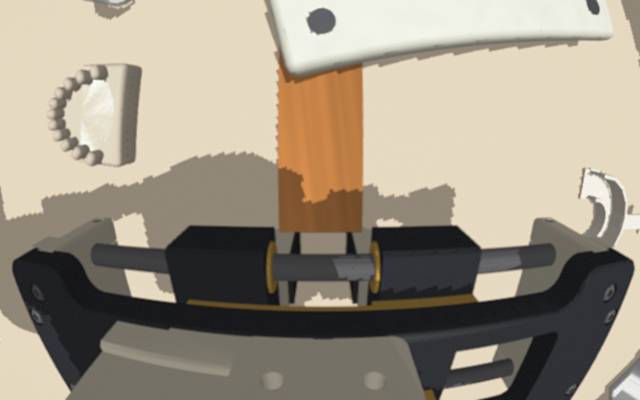

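The screw head is at (320,20), in line with the wedge's centre at column 320.

Run:
```python
from h import *
o=get_obs(); print(wplane(320.5,20.5,34,o).round(1), o['tool_pos'])
k=(wplane(279,232,19,o)+wplane(362,232,19,o))/2; u=np.array([np.cos(1.2457),np.sin(1.2457)]); n=np.array([-u[1],u[0]])
for s in (np.array([571,34]),wplane(320.5,20.5,34,o)[:2]):
  d=s-k[:2]; print(k.round(1),d@u-55,d@n)
```

```text
[570.8  33.3  34. ] [537.04954063 -70.60049957   5.86690608]
[539.7 -58.6  19. ] 42.795105387371734 -0.10008009436026584
[539.7 -58.6  19. ] 42.069659263107226 -0.09881998527010036
```

Request:
{"method": "step_arm", "body": {"moves": [0.25, 0, 0, 0, 0, 0, 0.45, 0.2, 0, 0, 0, 0, 0, 0.45, 0.15, 0, 0, 0, 0, 0, 0.45]}}

```text
time: 7.28
tool_pos: [541.0, -58.8, 5.7]
tcp_rot: [-3.14, 0.006, 1.247]
contact_force: [-0.4, -1.2, 0.8]
grip_width: 25.0
```

Request:
{"method": "step_arm", "body": {"moves": [0.1, 0, 0, 0, 0, 0, 0.45, 0.1, 0, 0, 0, 0, 0, 0.45]}}

```text
time: 7.45
tool_pos: [542.4, -54.7, 5.7]
tcp_rot: [-3.14, 0.006, 1.247]
contact_force: [-0.5, -0.3, 0.4]
grip_width: 25.5
```

Request:
{"method": "step_arm", "body": {"moves": [0.1, 0, 0, 0, 0, 0, 0.45]}}

```text
time: 7.53
tool_pos: [543.1, -52.8, 5.7]
tcp_rot: [-3.14, 0.006, 1.247]
contact_force: [-0.6, -2.7, 1.7]
grip_width: 25.2
```

Request:
{"method": "step_arm", "body": {"moves": [0.07, 0, 0, 0, 0, 0, 0.45]}}

```text
time: 7.62
tool_pos: [543.4, -51.9, 5.8]
tcp_rot: [-3.14, 0.007, 1.247]
contact_force: [-2.9, -6.4, 1.5]
grip_width: 25.4
```

Request:
{"method": "step_arm", "body": {"moves": [0.07, 0, 0, 0, 0, 0, 0.45]}}

```text
time: 7.7
tool_pos: [543.6, -51.4, 5.8]
tcp_rot: [-3.14, 0.009, 1.248]
contact_force: [-2.7, -7.7, 2.1]
grip_width: 25.0
```

Request:
{"method": "step_arm", "body": {"moves": [0.06, 0, 0, 0, 0, 0, 0.45]}}

```text
time: 7.78
tool_pos: [543.6, -51.3, 5.8]
tcp_rot: [-3.14, 0.01, 1.248]
contact_force: [-3.0, -7.9, 1.2]
grip_width: 25.3
```

Request:
{"method": "step_arm", "body": {"moves": [0.1, 0, 0, 0, 0, 0, 0.45]}}

```text
time: 7.87
tool_pos: [543.8, -51.0, 5.8]
tcp_rot: [-3.139, 0.013, 1.248]
contact_force: [-4.5, -10.5, 2.0]
grip_width: 25.1
```

Run:
```python
from h import *
o=get_obs(); print(o['tool_pos'].round(1),o['tcp_rot'].round(3),o['contact_force'].round(1))
im=capture('wrist')[:,:,::-1]; cv2.imwrite('pics/w5.png',im)
k=(wplane(279,232,19,o)+wplane(362,232,19,o))/2;print(k)
im=capture('side')[:,:,::-1]; cv2.imwrite('pics/s5.png',im); crop(im,270,100,430,250,3.9,'pics/s5c.png')
```

```text
[543.8 -51.    5.8] [-3.139  0.013  1.248] [ -4.5 -10.5   2. ]
[546.50125602 -38.86141049  19.        ]
```

View pics/w5.png

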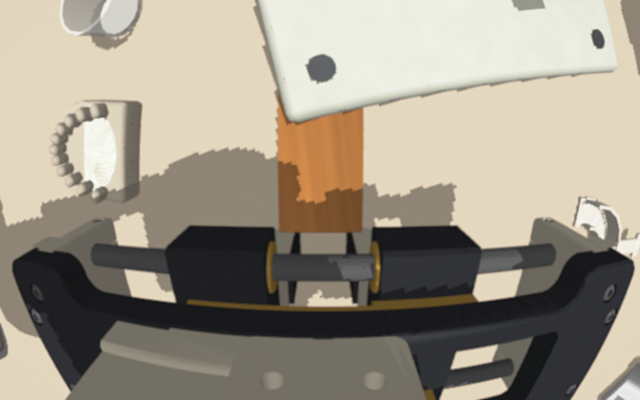

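View pics/s5c.png

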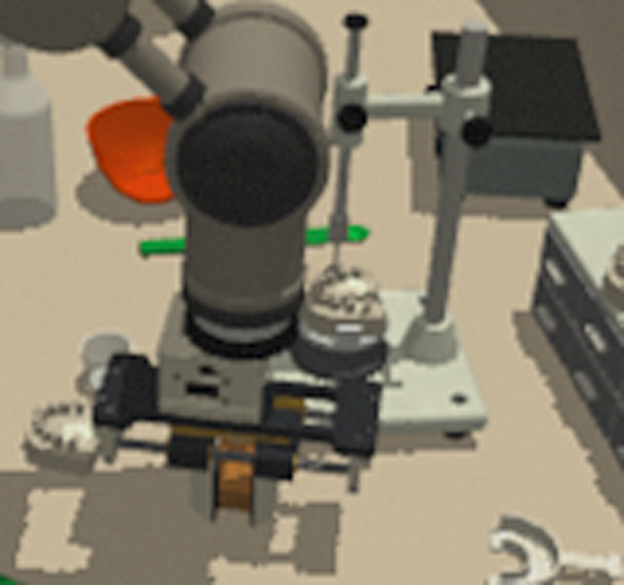

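Snug at about 11 N total push. Next I'll back off, rise and shut the fingers.

Request:
{"method": "step_arm", "body": {"moves": [-0.4, 0, 0, 0, -0.1, 0, 0.45, -0.7, 0, -0.1, 0, 0, 0, 0.45, -0.5, 0, -0.4, 0, 0, 0, 0.6, 0, 0, -0.9, 0, 0, 0, 1, 0, 0, -0.9, 0, 0, 0, 1, 0, 0, -0.9, 0, 0, 0, 1, 0, 0, -0.6, 0, 0, 0, 1]}}

```text
time: 8.55
tool_pos: [530.7, -82.6, 83.3]
tcp_rot: [-3.131, 0.019, 1.245]
contact_force: [-0.3, 0.3, -0.6]
grip_width: 0.8
```

Run:
```python
from h import *
o=get_obs(); print(o['tool_pos'].round(1),o['tcp_rot'].round(3),o['contact_force'].round(1))
im=capture('wrist')[:,:,::-1]; cv2.imwrite('pics/w6.png',im)
hsv=cv2.cvtColor(im.copy(),cv2.COLOR_BGR2HSV)
im2=capture('side')[:,:,::-1]; cv2.imwrite('pics/s6.png',im2); crop(im2,270,100,430,250,3.9,'pics/s6c.png')
```

```text
[530.7 -82.6  83.3] [-3.131  0.019  1.245] [-0.3  0.3 -0.6]
```

View pics/w6.png

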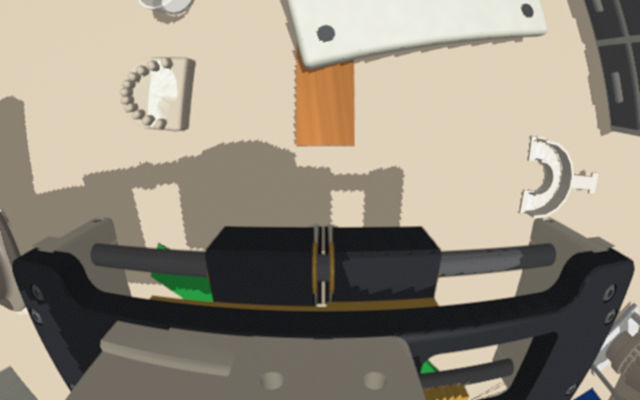

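View pics/s6c.png

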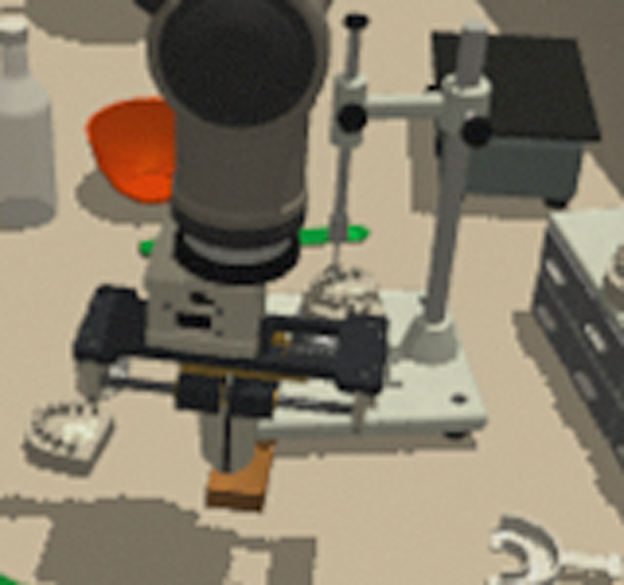

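The wedge stands in place at wrist (325,105), with its thick end at rows 145. FR screw at (326,33), RR screw at (527,10).

Run:
```python
from h import *
o=get_obs(); 
F=wplane(326,33.5,34,o);print('FR',F,'RR',wplane(527.5,10.5,34,o),'RR side',onplane('side',270+459.5/3.9-.5,100+398.5/3.9-.5,34))
k=(wplane(297,145,19,o)+wplane(354,145,19,o))/2;t=wplane(300,60,10,o);print('thick',k, wplane(297,145,19,o),wplane(354,145,19,o))
u=np.array([np.cos(1.245),np.sin(1.245)]);y=np.array([u[1],-u[0]])
d=F[:2]-k[:2];print('foot in wedge',d@u-55,-(d@y))
g=F[:2]-5*u-o['tool_pos'][:2];print('to go x,y',g@u,g@y)
```

```text
FR [572.60307616  32.8373788   34.        ] RR [731.34387243  19.3410277   34.        ] RR side [731.27774331  21.27348088  34.        ]
thick [547.85242533 -39.46503875  19.        ] [528.59885013 -32.98307158  19.        ] [567.10600053 -45.94700592  19.        ]
foot in wedge 21.420807729635698 -0.3073192383354266
to go x,y 117.60085421514077 1.6738857849160131
```

Request:
{"method": "step_arm", "body": {"moves": [0.8, 0.08, 0, -0.15, 0.27, 0, 1, 0.8, 0, 0, 0, 0, 0, 1, 0.8, 0, 0, 0, 0, 0, 1, 0.8, 0, 0, 0, 0, 0, 1, 0.8, 0, 0, 0, 0, 0, 1, 0.8, 0, 0, 0, 0, 0, 1, 0.6, 0, 0, 0, 0, 0, 1, 0.2, 0, 0, 0, 0, 0, 1]}}

```text
time: 9.32
tool_pos: [568.6, 32.4, 77.5]
tcp_rot: [-3.139, -0.008, 1.24]
contact_force: [-0.2, 0.4, 0.3]
grip_width: 0.5
```

Run:
```python
from h import *
o=get_obs(); print(o['tool_pos'].round(1),o['tcp_rot'].round(3),o['contact_force'].round(1))
im=capture('scene')[:,:,::-1]; cv2.imwrite('pics/sc7.png',im); crop(im,255,100,415,280,3.3,'pics/sc7c.png')
im2=capture('wrist')[:,:,::-1]; cv2.imwrite('pics/w7.png',im2)
```

```text
[568.6  32.4  77.5] [-3.139 -0.008  1.24 ] [-0.2  0.4  0.3]
```

View pics/sc7c.png

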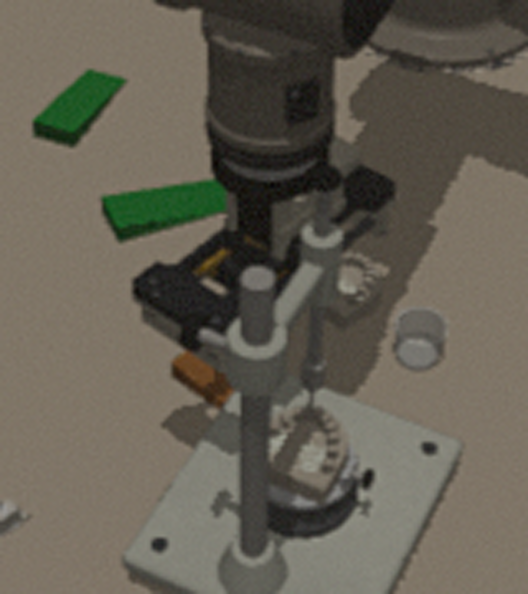

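View pics/w7.png

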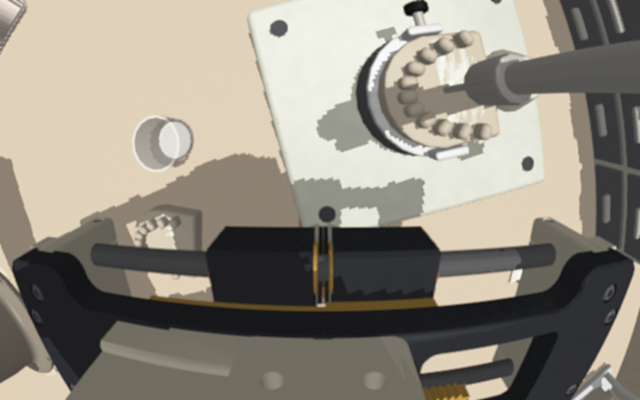

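The tool is clear of the mast and cast, and the screw head is just ahead of the fingers at (327,214). I'll descend and press.

Request:
{"method": "step_arm", "body": {"moves": [0, 0, 0.8, 0, 0, 0, 1, 0, 0, 0.8, 0, 0, 0, 1, 0, 0, 0.1, 0, 0, 0, 1]}}

```text
time: 9.67
tool_pos: [568.7, 30.4, 43.2]
tcp_rot: [-3.141, -0.007, 1.24]
contact_force: [-0.4, -0.2, -0.3]
grip_width: 0.5
```

Request:
{"method": "step_arm", "body": {"moves": [0, 0, 0.1, 0, 0, 0, 1]}}

```text
time: 9.75
tool_pos: [568.5, 29.8, 40.9]
tcp_rot: [-3.14, -0.007, 1.239]
contact_force: [-0.4, -0.1, -0.1]
grip_width: 0.8
```

Request:
{"method": "step_arm", "body": {"moves": [0.04, 0, 0.1, 0, 0, 0, 1, 0.02, 0, 0.1, 0, 0, 0, 1]}}

```text
time: 9.92
tool_pos: [568.8, 29.9, 37.2]
tcp_rot: [-3.14, -0.007, 1.238]
contact_force: [-0.4, 0.6, 0.1]
grip_width: 0.5
```

Request:
{"method": "step_arm", "body": {"moves": [0.02, 0, 0.08, 0, 0, 0, 1]}}

```text
time: 10.0
tool_pos: [569.2, 30.0, 35.9]
tcp_rot: [-3.141, -0.007, 1.237]
contact_force: [0.5, -0.6, 0.4]
grip_width: 0.5
```

Request:
{"method": "step_arm", "body": {"moves": [0, 0, 0.06, 0, 0, 0, 1]}}

```text
time: 10.08
tool_pos: [569.5, 29.9, 35.0]
tcp_rot: [3.142, -0.007, 1.237]
contact_force: [-0.8, 0.4, -0.4]
grip_width: 0.2
```

Request:
{"method": "step_arm", "body": {"moves": [0, 0, 0.06, 0, 0, 0, 1]}}

```text
time: 10.17
tool_pos: [569.8, 29.8, 34.1]
tcp_rot: [3.141, -0.008, 1.237]
contact_force: [-0.2, 0.1, 0.3]
grip_width: 0.4
```

Request:
{"method": "step_arm", "body": {"moves": [0, 0, 0.05, 0, 0, 0, 1]}}

```text
time: 10.25
tool_pos: [569.8, 29.7, 33.6]
tcp_rot: [3.141, -0.008, 1.237]
contact_force: [-4.2, 0.5, 8.4]
grip_width: 0.4
```

Request:
{"method": "step_arm", "body": {"moves": [0, 0, 0.05, 0, 0, 0, 1]}}

```text
time: 10.33
tool_pos: [569.8, 29.7, 33.5]
tcp_rot: [3.14, -0.008, 1.237]
contact_force: [-4.7, 0.3, 9.7]
grip_width: 0.6
```

Request:
{"method": "step_arm", "body": {"moves": [0, -0.02, 0.06, 0, 0, 0, 1, 0, -0.02, 0.06, 0, 0, 0, 1]}}

```text
time: 10.5
tool_pos: [569.8, 29.7, 33.5]
tcp_rot: [3.138, -0.008, 1.238]
contact_force: [-2.7, -1.5, 7.9]
grip_width: 0.3
```

Request:
{"method": "step_arm", "body": {"moves": [0, -0.02, 0.06, 0, 0, 0, 1, 0, -0.02, 0.06, 0, 0, 0, 1, 0, -0.02, 0.06, 0, 0, 0, 1, 0, -0.02, 0.06, 0, 0, 0, 1]}}

```text
time: 10.83
tool_pos: [569.8, 29.7, 33.6]
tcp_rot: [3.132, -0.008, 1.239]
contact_force: [-3.4, 0.1, 8.1]
grip_width: 0.4
```

Run:
```python
from h import *
im=capture('scene')[:,:,::-1]; cv2.imwrite('pics/sc8.png',im); crop(im,255,100,415,300,3,'pics/sc8c.png')
im2=capture('wrist')[:,:,::-1]; cv2.imwrite('pics/w8.png',im2)
o=get_obs(); print(o['tool_pos'].round(1),o['tcp_rot'].round(3),o['contact_force'].round(1))
```

```text
[569.8  29.7  33.6] [ 3.132 -0.008  1.239] [-2.6 -0.6  7.7]
```

View pics/w8.png

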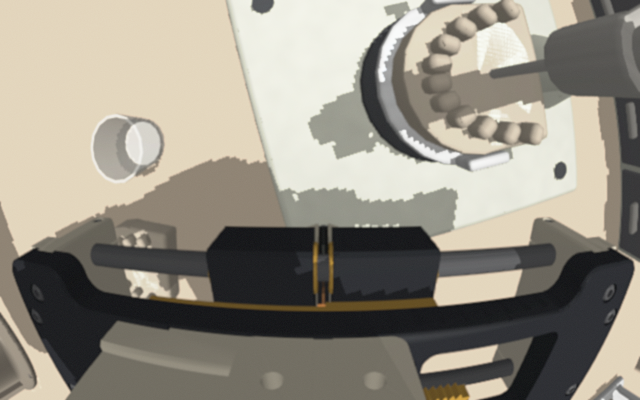

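Force has stayed at 8–10 N with the fingertip height fixed at 33.5 mm, so no give. I'll press a bit firmer and hold for a margin.

Request:
{"method": "step_arm", "body": {"moves": [0, -0.01, 0.09, 0, 0, 0, 1, 0, -0.01, 0.09, 0, 0, 0, 1]}}

```text
time: 11.1
tool_pos: [569.8, 29.7, 33.3]
tcp_rot: [3.13, -0.008, 1.239]
contact_force: [-6.6, -0.5, 16.5]
grip_width: 0.7
```

Request:
{"method": "step_arm", "body": {"moves": [0, -0.01, 0.08, 0, 0, 0, 1, 0, -0.01, 0.08, 0, 0, 0, 1, 0, -0.01, 0.08, 0, 0, 0, 1, 0, -0.01, 0.08, 0, 0, 0, 1]}}

```text
time: 11.43
tool_pos: [569.8, 29.7, 33.5]
tcp_rot: [3.125, -0.008, 1.24]
contact_force: [-4.9, -0.6, 12.0]
grip_width: 0.6
```

Pressed at 12–16 N with about 0.2 mm of movement. I'll lift straight up and back away towards the robot's side.

Request:
{"method": "step_arm", "body": {"moves": [0, 0, -0.3, 0, 0, 0, 1, 0, 0, -0.9, 0.3, 0, 0, 1, 0, 0, -0.9, 0, 0, 0, 1, 0, 0, -0.9, 0, 0, 0, 1, -0.6, 0, -0.6, 0, 0, 0, 1, -0.9, 0, 0, 0, 0, 0, 1, -0.9, 0, 0, 0, 0, 0, 1, -0.9, 0, 0, 0, 0, 0, 1]}}

```text
time: 12.1
tool_pos: [548.3, -33.9, 111.6]
tcp_rot: [-3.141, -0.009, 1.247]
contact_force: [-0.7, -0.3, 0.1]
grip_width: 0.7
```

Request:
{"method": "step_arm", "body": {"moves": [-0.9, 0, -0.3, 0, 0, 0, 1, -0.9, 0, -0.3, 0, 0, 0, 1, -0.9, 0, -0.3, 0, 0, 0, 1, -0.9, 0, -0.3, 0, 0, 0, 1, 0, 0, 0, 0, 0, 0, 1]}}

```text
time: 12.52
tool_pos: [521.0, -111.4, 136.9]
tcp_rot: [-3.141, -0.007, 1.245]
contact_force: [0.2, 0.1, 0.4]
grip_width: 0.4
```

Run:
```python
from h import *
o=get_obs(); print(o['tool_pos'].round(1),o['tcp_rot'].round(3),o['contact_force'].round(1),o['time'])
im=capture('wrist')[:,:,::-1]; cv2.imwrite('pics/w9.png',im)
im2=capture('side')[:,:,::-1]; cv2.imwrite('pics/s9.png',im2); crop(im2,250,90,430,270,3.3,'pics/s9c.png')
im3=capture('scene')[:,:,::-1]; cv2.imwrite('pics/sc9.png',im3)
```

```text
[ 521.  -111.4  136.9] [-3.141 -0.007  1.245] [0.2 0.1 0.4] 12.5167
```

View pics/w9.png

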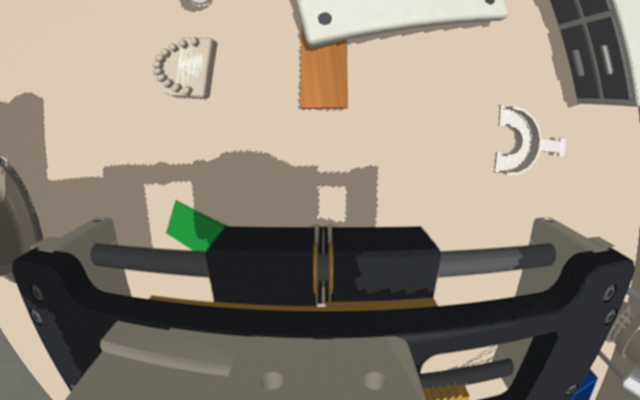

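View pics/s9c.png

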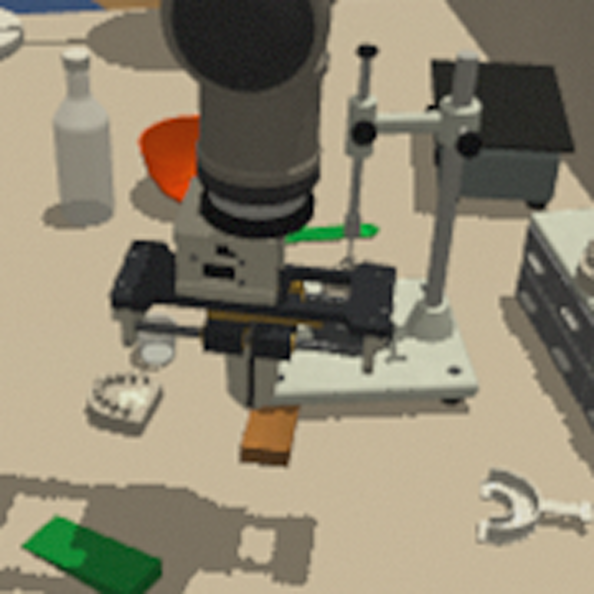

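View pics/sc9.png

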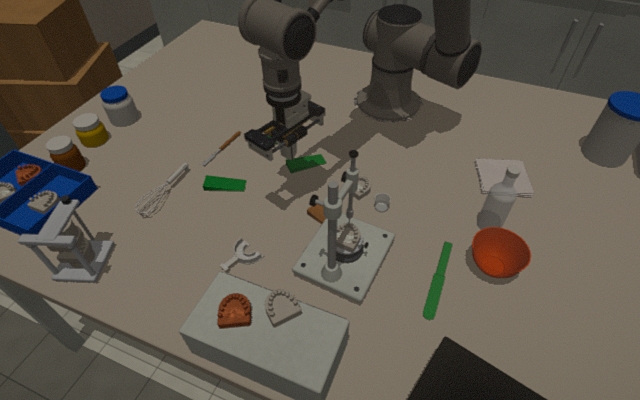

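Final pictures: the wedge is under the corner (wrist (323,75), FR screw (324,18)), and the bystanders look unmoved. One numeric check of position and tilt against the start, then I'll hand in.

Run:
```python
from h import *
o=get_obs()
F=wplane(324.5,18.5,34,o);a=wplane(299.5,107.5,19,o);b=wplane(347.5,107.5,19,o);k=(a+b)/2
u=np.array([np.cos(1.245),np.sin(1.245)]);y=np.array([u[1],-u[0]]);d=F[:2]-k[:2]
print('FR',F.round(1),'foot in wedge',d@u-55,-(d@y))
A=cv2.imread('pics/scene0.png',0);B=cv2.imread('pics/sc9.png',0)
for nm,(x0,y0,x1,y1) in dict(coltop=(322,178,345,215),base_rear=(300,262,375,298),FL=(375,228,397,245)).items():
    p,_=cv2.phaseCorrelate(np.float32(A[y0:y1,x0:x1]),np.float32(B[y0:y1,x0:x1])); print(nm,np.round(p,2))
close_job()
```

```text
FR [571.   36.2  34. ] foot in wedge 21.44816238521949 -0.7679464855794104
coltop [0.32 0.4 ]
base_rear [0.6  0.03]
FL [-0.09 -0.13]
the job is handed in; nothing more can be done
```

The wooden wedge is under the bare front right foot and carries it, the corner passed the press test, and the job is handed in at about 12.7 s. `close_job()` gave no verdict.

- **Push:** I pushed the wedge flat along the bench with the fingers about 25 mm apart, so it stayed square. The push rose to about 11 N before I stopped.
- **Press test:** I pressed the fingertip down a few millimetres from the screw head, at 8–10 N and then 12–16 N. The fingertip height stayed at 33.3–33.6 mm, so the corner no longer gives. Friction during the press added a sideways force of up to about 7 N.
- **Final position:** The foot sits about 21 mm ahead of the wedge's origin and within 1 mm of its centre line.
- **Surveyor:** Its image moved by less than 0.7 px, about 1–2 mm, with no sign of tilt. The last wrist reading put the front right screw about 2.5 mm off its first measured position. That disagrees slightly with the scene view, but it is near the calibration error and far below 20 mm.
- **Rest of the bench:** The other things look unmoved in the final pictures, and the robot touches nothing. I could not measure the load on each pad directly.

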